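# Put the capped containers into their holders

### The arm

A 6-joint arm with a two-finger parallel gripper is mounted at the origin on the work surface; the furniture and walls round the work are solid. World frame = base frame: x ahead of the robot, y to its left, z up, the work surface at z = 0. Lengths are in mm, angles in rad, forces in N, time in s.
With the tool pointing down it reaches from about 275 to 725 mm from the base axis. Payload 15.9 kg.
Tool frame: the origin (TCP) lies between the finger pads; the fingertips stand 22 mm ahead of it and the grasp point (between the pads) lies 3 mm ahead of it; z points along the fingers, y is the line along which they close (so a half turn about z gives the same grasp; the last joint's range is limited). The gripper opens to 85 mm and grips with 20 to 120 N. Pads are 22 mm wide; open, the fingers measure 114 mm over their backs; the gripper's body (76 mm by 85 mm) begins 54 mm behind the grasp point. The pads swing forward as they close: fully open they stand 13 mm farther back than shut.
Start: joints at [1.179, 0.213, -0.034, 1.323, 0, 1.571], TCP at [190.919, 462.099, 253.306] pointing down, gripper open.
Joint ranges: [-2.98, 2.98], [-0.74, 1.72], [-1.14, 1.35], [-2.1, 2.04], [-1.57, 1.44], [-3.14, 3.14]. Speed limits (rad/s): [1.89, 1.89, 2.39, 2.57, 3.14, 3.14].

### API

Orientations are given as a unit quaternion [x, y, z, w].
In Python, from cell import robot gives the robot as it stands. The module is installed in compiled form; this text tells all that it offers.
- The arm moves only by the tool servo_tool, never from a script. Its argument "deltas" is a list of rows, each an object of numbers: "dx", "dy", "dz": the shift along the tool's x, y, z in cm; "turn": the turn about the tool's z in rad. A call has 1 to 20 rows; each row is the pose to reach, as a shift and turn from the pose commanded when the call began, along the tool's axes at that moment; what a row does not reach only later rows make up. A row lasts 1/10 s, in which the tool goes at most 50 mm and 8.59 degrees, less where a joint would pass 70% of its speed; a pose out of reach is approached as far as the arm can. A call with a gripper value outside its range is refused whole. "gripper" is the finger opening in cm, from 0 to 8.54, set as the call begins (left out, the last holds). The fingers move at their own pace and stop on an object; the grip force is fixed at half the most. Time passes only in rows, so rows that repeat a pose let the fingers close. It gives the time, the measured TCP pose, the force, the opening and the grip force at its end, in the units of the state.
- robot.sense(): the state, without advancing time (a new reading comes with each control period).
- robot.grab_frame(name): name is "side" or "top" or "wrist"; returns a dict with "color" (384x512x3 uint8, red, green, blue), "camera_matrix" (3x3 intrinsics, pixels), "dist_coeffs" ([k1, k2, p1, p2, k3] as OpenCV has them; the pictures are not rectified), "R" (3x3) and "t" (3): a world point X has camera coordinates R X + t. Camera axes: x right, y down, z forward; pixel columns grow to the right and rows downward; lengths in mm; the calibration is good to about 2 mm. A picture is of the moment at which its call begins. There is no depth.
- robot.hand_in(): hands the job in; it is judged then, once.
Trained networks look in a picture, given as the dict that the camera call returned (one of the last four; its "shot" number tells which), for a name from the list of things; names that differ only in an ending like _2 or _b are one class to them, and where a whole thing is asked for, a point or a joint stands for the part that bears it (a point fixed in the world has none). Each returns a list of dicts, best first, with "confidence" (0 to 1); they miss things now and then, are a little off and sometimes report something else, mostly with a low value. They report only what shows in the picture. A call takes as long as a camera call. They do not tell look-alikes from the thing itself.
- robot.cut_out(picture, label): "region" (384x512 bool, what is visible of it) and "point" ([column, row] in pixels, amid what is visible of it).
The state is a dict: "t": time; "q": joint angles; "joint_vel": joint speeds; "joint_torque": joint torques, N m; "tcp_pos": TCP position; "tool_rot": TCP orientation; "force": force on the tool from outside, world axes, zero at the start; "ft_torque": the same for the moment, N m; "gripper_width": finger opening in mm; "grasp_force": force on a finger pad.
Only numpy, scipy, OpenCV 4.12 (cv2) and the standard library are available. Lean on these libraries where they do the work, as an engineer would, in place of code of your own. Each camera call takes 0.05 s, during which the arm holds its last target. There are 200 camera calls.

### The job

Put the capped glass containers away in the aluminium holders, one container to a holder: the large brown bottle in the largest holder, the small brown dropper bottle in the middle-sized one, and each of the two white-capped vials in one of the two smallest (either vial in either). Lower each one gently onto the holder's floor so that it stands upright inside, never dropping one; do not knock any of them over, and leave the open beaker standing where it is.

Things in the scene. Friction and masses are not known exactly. Their poses are not given: they have to be found in the camera images.
- holder_large: largest bottle holder: turned aluminium cup standing open side up, fixed on the grey board (a raised board whose top is 14 mm above the worktop), 16 mm high; its floor inside is 4 mm above the board; origin at the centre of its underside, z up. 72 mm outside, 64 mm clear inside.
- holder_medium: middle-sized bottle holder: turned aluminium cup standing open side up, fixed on the grey board (a raised board whose top is 14 mm above the worktop), 16 mm high; its floor inside is 4 mm above the board; origin at the centre of its underside, z up. 56 mm outside, 48 mm clear inside.
- holder_small_a: one of two equal smallest holders: turned aluminium cup standing open side up, fixed on the grey board (a raised board whose top is 14 mm above the worktop), 16 mm high; its floor inside is 4 mm above the board; origin at the centre of its underside, z up. 39 mm outside, 31 mm clear inside.
- holder_small_b: the other of the two equal smallest holders: turned aluminium cup standing open side up, fixed on the grey board (a raised board whose top is 14 mm above the worktop), 16 mm high; its floor inside is 4 mm above the board; origin at the centre of its underside, z up. 39 mm outside, 31 mm clear inside.
- bottle: large brown bottle with a black screw cap, 45 mm across, 92 mm tall; stands upright on the grey board, whose top is 14 mm above the worktop; origin at the centre of its underside, its own z up. The round body is full width from the foot to about 55 mm up.
- dropper: small brown bottle with a tall pale collar instead of a black cap, 31 mm across, 70 mm tall; stands upright on the grey board, whose top is 14 mm above the worktop; origin at the centre of its underside, its own z up. The round body is full width up to about 40 mm.
- vial_a: slim clear vial with a white cap, 15 mm across, 66 mm tall, straight-sided, 14 g, easily knocked over; the cap is its top 14 mm; stands upright on the grey board, whose top is 14 mm above the worktop; origin at the centre of its underside, its own z up. Twin of vial_b.
- vial_b: the other slim clear vial with a white cap, 15 mm across, 66 mm tall, straight-sided, 14 g, easily knocked over; the cap is its top 14 mm; stands upright on the grey board, whose top is 14 mm above the worktop; origin at the centre of its underside, its own z up. Twin of vial_a.
- beaker: empty clear beaker, 48 mm across, 58 mm tall, not part of the job: stays where it is; stands upright on the grey board, whose top is 14 mm above the worktop; origin at the centre of its underside, its own z up.
- board: fixed grey board under everything listed, 365 (x) x 290 mm (y), top 14 mm above the worktop; origin at worktop level under its centre. Fixed on it: a red bulb (49 mm across, 92 tall) at x -92, y -35 mm from the origin, a flat dish, tweezers. Printer (200 tall) 70 mm beyond its left edge, wall 40 mm beyond its right. A stiff cord arches in the air past x +178, y +165 and x +208, y +135 mm.
Things that resemble listed ones, but are neither listed nor needed, are in the scene too. Leave any orange look-alike of the dropper alone.

How it is judged (in metres and radians):
At the end, for the whole second after the job is handed in: The large bottle in the largest holder, the dropper bottle in the middle-sized one, one vial in each of the two smallest: each within 12 mm of its holder's centre, its foot less than 9 mm above the holder's underside (the floor is at 4 mm), upright within 0.12 rad, at rest (horizontal distance between bottle and holder_large below 0.012 m and z of bottle in the frame of holder_large below 0.009 m and angle between each of bottle, dropper's own z axis and vertical below 0.12 rad and linear speed of each of bottle, dropper below 0.02 m/s and horizontal distance between dropper and holder_medium below 0.012 m and z of dropper in the frame of holder_medium below 0.009 m and (((horizontal distance between vial_a and holder_small_a below 0.012 m and z of vial_a in the frame of holder_small_a below 0.009 m and angle between vial_a's own z axis and vertical below 0.12 rad and linear speed of vial_a below 0.02 m/s) and (horizontal distance between vial_b and holder_small_b below 0.012 m and z of vial_b in the frame of holder_small_b below 0.009 m and angle between vial_b's own z axis and vertical below 0.12 rad and linear speed of vial_b below 0.02 m/s)) or ((horizontal distance between vial_a and holder_small_b below 0.012 m and z of vial_a in the frame of holder_small_b below 0.009 m and angle between vial_a's own z axis and vertical below 0.12 rad and linear speed of vial_a below 0.02 m/s) and (horizontal distance between vial_b and holder_small_a below 0.012 m and z of vial_b in the frame of holder_small_a below 0.009 m and angle between vial_b's own z axis and vertical below 0.12 rad and linear speed of vial_b below 0.02 m/s)))); the robot touches nothing.
It fails at once if the beaker is shifted by more than 15 mm (distance of beaker from where it was at the start of the episode above 0.015 m).
It fails at once if the beaker is tipped by more than 0.5 rad (angle between beaker's own z axis and vertical above 0.5 rad).
It fails at once if a container is tipped by more than 0.8 rad (angle between any of bottle, dropper, vial_a, vial_b's own z axis and vertical above 0.8 rad).
It fails at once if a container falls free with its foot more than 36 mm above the board ((height (world z) of bottle above 0.05 m and contact force between bottle and anything else below 0.005 N) or (height (world z) of dropper above 0.05 m and contact force between dropper and anything else below 0.005 N) or (height (world z) of vial_a above 0.05 m and contact force between vial_a and anything else below 0.005 N) or (height (world z) of vial_b above 0.05 m and contact force between vial_b and anything else below 0.005 N)).
It also fails if it takes over 99 s, if anything falls off the work surface, if the arm or the gripper's body presses on something with over 40 N, if the wrist force passes 120 N, or if a joint passes its speed limit or range.

## Working session

There is one attempt and no reset: what is moved stays moved. The work goes in short steps, Python scripts to look and compute and a tool call to move; the robot and the scene stay as the last step left them, time stands still between calls to the robot, and variables do not carry over. Pictures are saved under pics/ and viewed, at most 14 in all, crops included, and the job is handed in when it is done.

Besides the shell and the picture viewer there is one more tool, called after "Request:" as name(argument=value, ...), one argument or row to a line, values as JSON. servo_tool: Moves the arm, as the interface text tells. Its arguments: {"type":"object","properties":{"deltas":{"type":"array","items":{"type":"object","properties":{"dx":{"type":"number"},"dy":{"type":"number"},"dz":{"type":"number"},"turn":{"type":"number"}}}},"gripper":{"type":"number"}},"required":["deltas"]}

```bash
mkdir -p pics
python3 - <<'E'
from cell import robot
import cv2
s=robot.sense();print(s['t'],s['tcp_pos'],s['tool_rot'],s['gripper_width'])
for n in('top','side'):
    f=robot.grab_frame(n);cv2.imwrite(f'pics/{n}0.png',f['color'][:,:,::-1])
    print(n,f['camera_matrix'],f['dist_coeffs'],f['R'],f['t'])
    for l in('holder_large','holder_medium','holder_small_a','bottle','dropper','vial_a','beaker','board'):
        print(l,[(round(d['confidence'],2),[int(v) for v in d['point']],cv2.boundingRect(d['region'].astype('uint8'))) for d in robot.cut_out(f,l)])
E
```

```text
0.0 [190.78458146 461.82872573 252.82726549] [ 1.94638321e-01  9.80874925e-01 -5.39772670e-04 -1.20850133e-04] 85.374857382002
top [[362.80114688   0.         255.02132429]
 [  0.         362.80114688 191.67104638]
 [  0.           0.           1.        ]] [0.01513344 0.         0.         0.         0.        ] [[ 0.01859606 -0.99981602 -0.00470189]
 [-0.98822621 -0.01766579 -0.15197655]
 [ 0.15186552  0.00747269 -0.98837292]] [-330.16571707  396.45264315  835.08786446]
holder_large [(0.72, [260, 108], (245, 93, 29, 30))]
holder_medium [(0.75, [290, 149], (278, 137, 23, 23))]
holder_small_a [(0.65, [251, 165], (247, 157, 15, 16)), (0.63, [217, 150], (211, 142, 17, 16))]
bottle [(0.98, [217, 178], (209, 167, 22, 23))]
dropper [(0.74, [245, 282], (237, 276, 14, 15)), (0.62, [213, 115], (210, 107, 15, 20))]
vial_a [(0.61, [220, 211], (215, 209, 9, 9)), (0.55, [257, 131], (254, 126, 4, 12))]
beaker [(0.74, [287, 112], (280, 101, 20, 26))]
board [(0.94, [261, 159], (198, 85, 124, 148)), (0.64, [253, 163], (246, 156, 17, 17)), (0.51, [219, 211], (215, 209, 9, 9))]
side [[470.06350365   0
[... 192 characters left out ...]
9276  0.00526162]
 [-0.16043322  0.72769836 -0.66687051]
 [ 0.13667592 -0.65273552 -0.74515504]] [331.95167504 329.76246985 688.93841852]
holder_large [(0.65, [164, 185], (149, 171, 35, 28))]
holder_medium [(0.82, [225, 167], (211, 155, 26, 22))]
holder_small_a [(0.8, [232, 197], (223, 189, 20, 19)), (0.72, [164, 186], (149, 171, 35, 29))]
bottle [(0.66, [243, 216], (230, 199, 25, 35))]
dropper [(0.88, [372, 224], (362, 211, 20, 31)), (0.5, [158, 208], (153, 200, 17, 16))]
vial_a [(0.73, [195, 181], (192, 170, 10, 26)), (0.69, [184, 151], (176, 139, 22, 33)), (0.6, [289, 225], (282, 217, 11, 25))]
beaker [(0.8, [185, 153], (175, 139, 24, 33))]
board [(0.87, [229, 189], (126, 137, 195, 108))]
```

Run:
```python
import cv2
a=cv2.imread('pics/top0.png')[75:245,170:340];cv2.imwrite('pics/top0c.png',cv2.resize(a,(600,600),interpolation=3))
a=cv2.imread('pics/side0.png')[115:265,110:330];cv2.imwrite('pics/side0c.png',cv2.resize(a,(792,540),interpolation=3))
```

```text
(no output)
```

View pics/top0c.png

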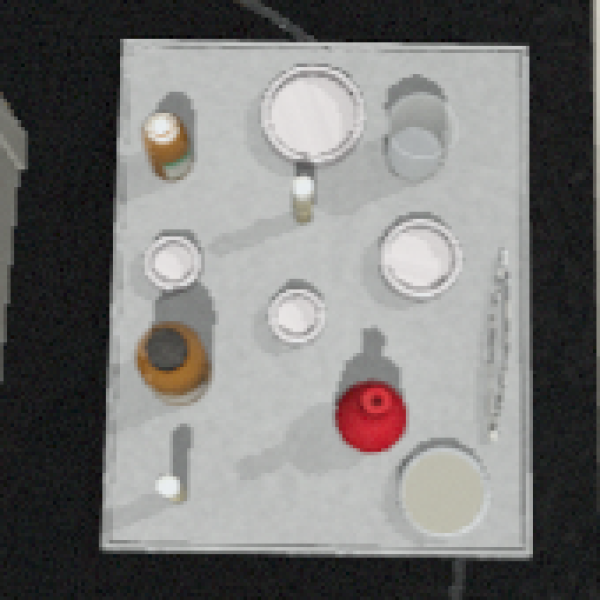

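View pics/side0c.png

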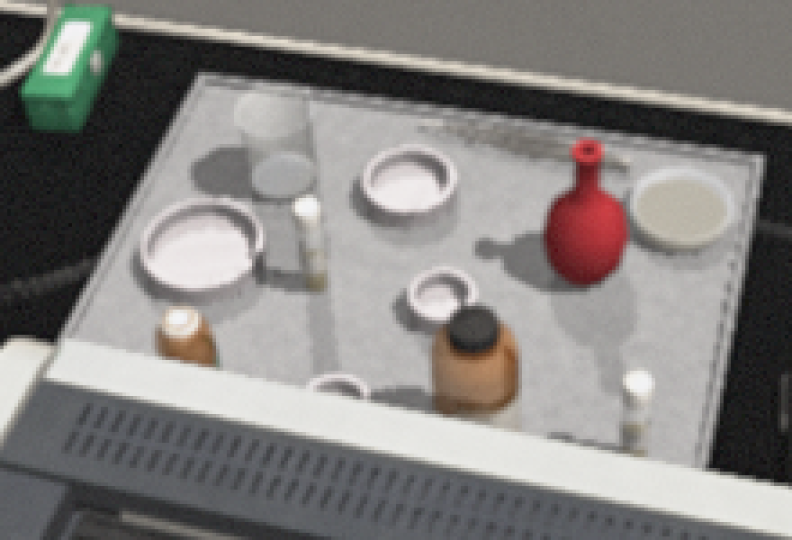

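The top crop shows, up = +x and left = +y: large holder (312,113), medium holder (420,258), small holders (173,262) and (297,315), bottle cap (167,348), dropper collar (162,127), vial caps (302,187) and (168,487), beaker (415,140), red bulb (372,415). There are two dropper candidates in the full top picture, (213,115) on the board and (245,282) off it. The one on the board fits the description; I'll confirm it in a crop.

```bash
cat > h.py <<'E'
import numpy as np,cv2
from cell import robot
def ray(f,p,z):
    K=np.array(f['camera_matrix']);R=np.array(f['R']);t=np.array(f['t'])
    u=cv2.undistortPoints(np.array([[p]],float),K,np.array(f['dist_coeffs']))[0,0]
    c=-R.T@t;d=R.T@np.array([u[0],u[1],1]);return (c+d*(z-c[2])/d[2])[:2]
def proj(f,X):
    R=np.array(f['R']);return cv2.projectPoints(np.array([X],float),cv2.Rodrigues(R)[0],np.array(f['t'],float),np.array(f['camera_matrix']),np.array(f['dist_coeffs']))[0][0,0]
E
python3 - <<'E'
from h import *
f=robot.grab_frame('top');g=robot.grab_frame('side')
C={'HL':(312,113,30),'HM':(420,258,30),'HS1':(173,262,30),'HS2':(297,315,30),'botcap':(167,348,106),'drop':(162,127,84),'vA':(302,184,80),'vB':(168,485,80),'vBfoot':(178,499,14),'vAfoot':(303,218,14),'beakrim':(418,125,72),'bulbtop':(374,401,106),'c1':(122,40,14),'c2':(528,46,14),'c3':(531,556,14),'c4':(103,548,14)}
for k,(c,r,z) in C.items():
    p=(169.5+(c+.5)/3.53,74.5+(r+.5)/3.53);w=ray(f,p,z);s=proj(g,[*w,z]);print(k,w.round(1),'side crop',((s-[110,115])*3.6).round())
cut=f['color'][265:300,225:265,::-1];d=f['color'][98:133,195:235,::-1]
cv2.imwrite('pics/cmp.png',cv2.resize(np.hstack([d,cut]),(640,280),interpolation=3))
E
```

```text
HL [ 614.8 -326.4] side crop [198. 242.]
HM [ 511.6 -402.4] side crop [407. 178.]
HS1 [ 505.8 -232.7] side crop [332. 400.]
HS2 [ 470.  -318.6] side crop [439. 292.]
botcap [ 430.  -239.4] side crop [471. 320.]
drop [ 581.8 -228.6] side crop [178. 315.]
vA [ 546.  -320.8] side crop [301. 205.]
vB [ 347.3 -240.1] side crop [636. 381.]
vBfoot [ 344.2 -239.9] side crop [636. 461.]
vAfoot [ 543.7 -321.3] side crop [317. 287.]
beakrim [ 590.7 -397. ] side crop [269. 112.]
bulbtop [ 399. -368.] side crop [585. 152.]
c1 [ 673.8 -188.8] side crop [ 13. 427.]
c2 [ 674.  -480.3] side crop [198.  75.]
c3 [ 310.  -479.5] side crop [760. 160.]
c4 [ 310.1 -190.3] side crop [685. 551.]
```

View pics/cmp.png

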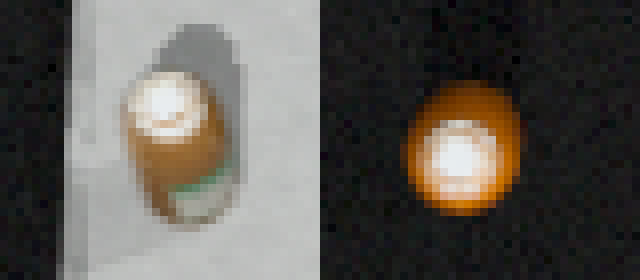

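In the crop, the left one (213,115) is brown, has the label and stands on the board, so it is the dropper. The right one (245,282) is orange and off the board, so it is the look-alike and I leave it alone. Positions agree in both views: the board corners come out at 364 x 290 mm. I start with the vial next to the large holder.

```bash
cat >> h.py <<'E'
from scipy.spatial.transform import Rotation
def go(*pts):
    s=robot.sense();R=Rotation.from_quat(s['tool_rot']).as_matrix();p=np.array(s['tcp_pos'])
    print('t',round(s['t'],1),'tcp',p.round(1),'yaw',round(np.arctan2(R[1,1],R[0,1]),3),'w',round(s['gripper_width'],1),'F',np.round(s['force'],1))
    for q in pts: print(q,'-> cm',(R.T@(np.array(q)-p)/10).round(2))
E
python3 -c "
from h import *
go((191,462,300),(545,-321,300),(545,-321,200))"
```

```text
t 1.0 tcp [190.9 462.1 253.3] yaw 1.179 w 85.4 F [ 0.2 -1.   0.3]
(191, 462, 300) -> cm [-0.01 -0.01 -4.67]
(545, -321, 300) -> cm [-62.62 -58.86  -4.67]
(545, -321, 200) -> cm [-62.62 -58.86   5.33]
```

Request:
servo_tool(
  deltas=[
    {"dz": -4.7},
    {"dx": -62.6,"dy": -58.9,"dz": -4.7,"turn": 1.63},
    {"dx": -62.6,"dy": -58.9,"dz": -4.7,"turn": 1.63},
    {"dx": -62.6,"dy": -58.9,"dz": -4.7,"turn": 1.63},
    {"dx": -62.6,"dy": -58.9,"dz": -4.7,"turn": 1.63},
    {"dx": -62.6,"dy": -58.9,"dz": -4.7,"turn": 1.63},
    {"dx": -62.6,"dy": -58.9,"dz": -4.7,"turn": 1.63},
    {"dx": -62.6,"dy": -58.9,"dz": -4.7,"turn": 1.63},
    {"dx": -62.6,"dy": -58.9,"dz": -4.7,"turn": 1.63},
    {"dx": -62.6,"dy": -58.9,"dz": -4.7,"turn": 1.63},
    {"dx": -62.6,"dy": -58.9,"dz": -4.7,"turn": 1.63},
    {"dx": -62.6,"dy": -58.9,"dz": -4.7,"turn": 1.63},
    {"dx": -62.6,"dy": -58.9,"dz": -4.7,"turn": 1.63},
    {"dx": -62.6,"dy": -58.9,"dz": -4.7,"turn": 1.63},
    {"dx": -62.6,"dy": -58.9,"dz": -4.7,"turn": 1.63},
    {"dx": -62.6,"dy": -58.9,"dz": -4.7,"turn": 1.63},
    {"dx": -62.6,"dy": -58.9,"dz": -4.7,"turn": 1.63},
    {"dx": -62.6,"dy": -58.9,"dz": -4.7,"turn": 1.63},
    {"dx": -62.6,"dy": -58.9,"dz": -4.7,"turn": 1.63},
    {"dx": -62.6,"dy": -58.9,"dz": -4.7,"turn": 1.63},
  ],
  gripper=5,
)

```text
schema error: expected keys dx, dy, dz, turn
```

```bash
python3 -c "
from h import *
go((545,-321,300),(545,-321,180))"
```

```text
t 1.0 tcp [190.9 462.1 253.3] yaw 1.179 w 85.4 F [ 0.2 -1.   0.3]
(545, -321, 300) -> cm [-62.62 -58.86  -4.67]
(545, -321, 180) -> cm [-62.62 -58.86   7.33]
```

All keys are needed in every row.

Request:
servo_tool(
  deltas=[
    {"dx": 0,"dy": 0,"dz": -4.7,"turn": 0},
    {"dx": -62.6,"dy": -58.9,"dz": -4.7,"turn": 1.63},
    {"dx": -62.6,"dy": -58.9,"dz": -4.7,"turn": 1.63},
    {"dx": -62.6,"dy": -58.9,"dz": -4.7,"turn": 1.63},
    {"dx": -62.6,"dy": -58.9,"dz": -4.7,"turn": 1.63},
    {"dx": -62.6,"dy": -58.9,"dz": -4.7,"turn": 1.63},
    {"dx": -62.6,"dy": -58.9,"dz": -4.7,"turn": 1.63},
    {"dx": -62.6,"dy": -58.9,"dz": -4.7,"turn": 1.63},
    {"dx": -62.6,"dy": -58.9,"dz": -4.7,"turn": 1.63},
    {"dx": -62.6,"dy": -58.9,"dz": -4.7,"turn": 1.63},
    {"dx": -62.6,"dy": -58.9,"dz": -4.7,"turn": 1.63},
    {"dx": -62.6,"dy": -58.9,"dz": -4.7,"turn": 1.63},
    {"dx": -62.6,"dy": -58.9,"dz": -4.7,"turn": 1.63},
    {"dx": -62.6,"dy": -58.9,"dz": -4.7,"turn": 1.63},
    {"dx": -62.6,"dy": -58.9,"dz": -4.7,"turn": 1.63},
    {"dx": -62.6,"dy": -58.9,"dz": -4.7,"turn": 1.63},
    {"dx": -62.6,"dy": -58.9,"dz": -4.7,"turn": 1.63},
    {"dx": -62.6,"dy": -58.9,"dz": -4.7,"turn": 1.63},
    {"dx": -62.6,"dy": -58.9,"dz": -4.7,"turn": 1.63},
    {"dx": -62.6,"dy": -58.9,"dz": -4.7,"turn": 1.63},
  ],
  gripper=5,
)

```text
t: 3.0
tcp_pos: [544.8, -323.2, 298.8]
tool_rot: [0.848, 0.53, -0.0, -0.001]
force: [-0.4, 0.1, -0.4]
gripper_width: 50.1
grasp_force: 0.0
```

```bash
python3 -c "
from h import *
go((545,-321,300),(545,-321,180))"
```

```text
t 3.0 tcp [ 544.8 -323.2  298.8] yaw -0.453 w 50.1 F [-0.4  0.1 -0.4]
(545, -321, 300) -> cm [ 0.21 -0.08 -0.12]
(545, -321, 180) -> cm [ 0.21 -0.06 11.88]
```

Request:
servo_tool(
  deltas=[
    {"dx": 0.1,"dy": 0,"dz": 4,"turn": 0},
    {"dx": 0.1,"dy": 0,"dz": 8,"turn": 0},
    {"dx": 0.1,"dy": 0,"dz": 12,"turn": 0},
    {"dx": 0.1,"dy": 0,"dz": 12,"turn": 0},
    {"dx": 0.1,"dy": 0,"dz": 12,"turn": 0},
  ],
)

```text
t: 3.5
tcp_pos: [544.9, -319.7, 181.7]
tool_rot: [0.847, 0.531, 0.0, -0.0]
force: [0.3, -0.3, 1.8]
gripper_width: 50.2
grasp_force: 0.0
```

Run:
```python
from h import *
go((545,-321,55))
f=robot.grab_frame('wrist');im=f['color'][:,:,::-1].copy()
for X in [(545,-321,80),(545,-321,14),(470,-319,30),(615,-326,30),(430,-240,106)]:
    p=proj(f,X);print(X,p.round()); cv2.circle(im,(int(p[0]),int(p[1])),3,(255,0,255),-1)
cv2.imwrite('pics/w1.png',im)
```

```text
t 3.5 tcp [ 544.9 -319.7  181.7] yaw -0.45 w 50.2 F [ 0.3 -0.3  1.8]
(545, -321, 55) -> cm [-0.11  0.07 12.67]
(545, -321, 80) [254. 197.]
(545, -321, 14) [253. 178.]
(470, -319, 30) [188. 211.]
(615, -326, 30) [320. 156.]
(430, -240, 106) [ 66. 178.]
```

View pics/w1.png

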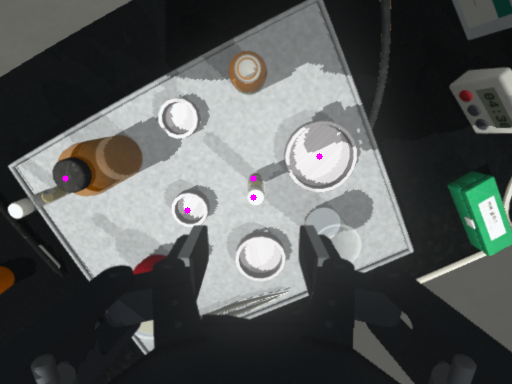

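Wrist view: the projected points (magenta) land on the vial cap (254,197), its foot (253,178), the large holder and a small holder (188,211), all within about 2 px. Descending on the vial.

Request:
servo_tool(
  deltas=[
    {"dx": -0.1,"dy": 0.05,"dz": 3,"turn": 0},
    {"dx": -0.1,"dy": 0.05,"dz": 6,"turn": 0},
    {"dx": -0.1,"dy": 0.05,"dz": 8.5,"turn": 0},
    {"dx": -0.1,"dy": 0.05,"dz": 10.5,"turn": 0},
    {"dx": -0.1,"dy": 0.05,"dz": 12,"turn": 0},
    {"dx": -0.1,"dy": 0.05,"dz": 12.5,"turn": 0},
    {"dx": -0.1,"dy": 0.05,"dz": 12.5,"turn": 0},
  ],
)

```text
t: 4.25
tcp_pos: [545.9, -321.9, 56.7]
tool_rot: [0.847, 0.531, 0.0, 0.001]
force: [0.6, -0.5, 0.4]
gripper_width: 50.1
grasp_force: 0.0
```

Request:
servo_tool(
  deltas=[
    {"dx": 0,"dy": 0,"dz": 0,"turn": 0},
    {"dx": 0,"dy": 0,"dz": 0,"turn": 0},
    {"dx": 0,"dy": 0,"dz": 0,"turn": 0},
    {"dx": 0,"dy": 0,"dz": 0,"turn": 0},
    {"dx": 0,"dy": 0,"dz": 0,"turn": 0},
    {"dx": 0,"dy": 0,"dz": 0,"turn": 0},
    {"dx": 0,"dy": 0,"dz": 0,"turn": 0},
    {"dx": 0,"dy": 0,"dz": 0,"turn": 0},
  ],
  gripper=0.5,
)

```text
t: 5.05
tcp_pos: [545.7, -321.9, 56.6]
tool_rot: [0.847, 0.531, 0.0, 0.001]
force: [-1.2, 0.7, 8.0]
gripper_width: 12.8
grasp_force: 58.3
```

```bash
python3 -c "
from h import *
go((545,-321,100),(470,-319,100),(470,-319,60))"
```

```text
t 5.0 tcp [ 545.7 -321.9   56.6] yaw -0.451 w 12.8 F [-1.2  0.7  8. ]
(545, -321, 100) -> cm [ 0.05 -0.09 -4.34]
(470, -319, 100) -> cm [-3.04 -6.93 -4.35]
(470, -319, 60) -> cm [-3.04 -6.93 -0.35]
```

Request:
servo_tool(
  deltas=[
    {"dx": 0,"dy": 0,"dz": -1,"turn": 0},
    {"dx": 0,"dy": 0,"dz": -2.5,"turn": 0},
    {"dx": 0,"dy": 0,"dz": -4,"turn": 0},
    {"dx": -0.8,"dy": -2,"dz": -4,"turn": 0},
    {"dx": -1.8,"dy": -4.2,"dz": -4,"turn": 0},
    {"dx": -2.6,"dy": -6,"dz": -4,"turn": 0},
    {"dx": -3,"dy": -6.9,"dz": -4,"turn": 0},
    {"dx": -3,"dy": -6.9,"dz": -4,"turn": 0},
    {"dx": -3,"dy": -6.9,"dz": -4,"turn": 0},
  ],
)

```text
t: 5.95
tcp_pos: [470.6, -318.7, 95.8]
tool_rot: [0.847, 0.531, 0.0, 0.0]
force: [-0.1, 0.5, -0.3]
gripper_width: 13.0
grasp_force: 58.5
```

Run:
```python
from h import *
go((470,-319,61))
f=robot.grab_frame('wrist');g=robot.grab_frame('top')
a=f['color'][130:290,160:360];b=g['color'][110:210,200:325]
cv2.imwrite('pics/w2.png',np.vstack([cv2.resize(a,(500,400)),np.zeros((10,500,3),np.uint8)])[:,:,::-1])
cv2.imwrite('pics/w2.png',np.hstack([cv2.resize(a,(400,320)),cv2.resize(b,(400,320))])[:,:,::-1])
print('vial in HS2 cap proj',proj(g,(470,-319,80)))
```

```text
t 6.0 tcp [ 470.6 -318.7   95.8] yaw -0.451 w 13.0 F [-0.1  0.5 -0.3]
(470, -319, 61) -> cm [-0.05 -0.05  3.48]
vial in HS2 cap proj [253.76329481 158.88937319]
```

View pics/w2.png

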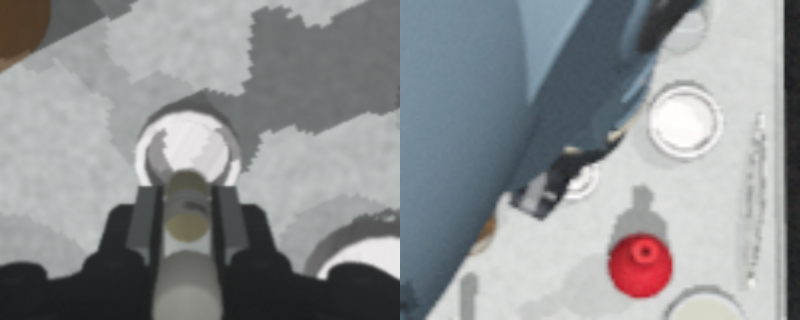

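The wrist view shows the vial held upright between the pads at (187,200), with the small holder directly beyond it at (188,155). Lowering.

Request:
servo_tool(
  deltas=[
    {"dx": -0.05,"dy": 0,"dz": 1,"turn": 0},
    {"dx": -0.05,"dy": 0,"dz": 2,"turn": 0},
    {"dx": -0.05,"dy": 0,"dz": 2.8,"turn": 0},
    {"dx": -0.05,"dy": 0,"dz": 3.2,"turn": 0},
    {"dx": -0.05,"dy": 0,"dz": 3.4,"turn": 0},
    {"dx": -0.05,"dy": 0,"dz": 3.4,"turn": 0},
    {"dx": -0.05,"dy": 0,"dz": 3.4,"turn": 0},
  ],
)

```text
t: 6.75
tcp_pos: [469.8, -319.0, 61.5]
tool_rot: [0.847, 0.531, 0.0, 0.0]
force: [-0.0, 0.1, 0.2]
gripper_width: 13.1
grasp_force: 58.4
```

Request:
servo_tool(
  deltas=[
    {"dx": 0,"dy": 0,"dz": 0.05,"turn": 0},
    {"dx": 0,"dy": 0,"dz": 0.1,"turn": 0},
    {"dx": 0,"dy": 0,"dz": 0.1,"turn": 0},
  ],
)

```text
t: 7.05
tcp_pos: [469.8, -319.0, 60.6]
tool_rot: [0.847, 0.531, 0.0, 0.0]
force: [-0.5, 0.2, 2.8]
gripper_width: 12.9
grasp_force: 58.8
```

Contact. Release and rise.

Request:
servo_tool(
  deltas=[
    {"dx": 0,"dy": 0,"dz": 0,"turn": 0},
    {"dx": 0,"dy": 0,"dz": 0,"turn": 0},
    {"dx": 0,"dy": 0,"dz": 0,"turn": 0},
    {"dx": 0,"dy": 0,"dz": 0,"turn": 0},
    {"dx": 0,"dy": 0,"dz": 0,"turn": 0},
    {"dx": 0,"dy": 0,"dz": 0,"turn": 0},
    {"dx": 0,"dy": 0,"dz": -2,"turn": 0},
    {"dx": 0,"dy": 0,"dz": -5,"turn": 0},
    {"dx": 0,"dy": 0,"dz": -9,"turn": 0},
    {"dx": 0,"dy": 0,"dz": -13,"turn": 0},
    {"dx": 0,"dy": 0,"dz": -13,"turn": 0},
  ],
  gripper=4,
)

```text
t: 8.15
tcp_pos: [471.5, -320.2, 195.7]
tool_rot: [0.847, 0.531, 0.002, 0.004]
force: [0.8, 0.6, -0.4]
gripper_width: 40.0
grasp_force: 0.0
```

Run:
```python
from h import *
go((431,-240,190))
f=robot.grab_frame('wrist');im=f['color'][:,:,::-1].copy()
for X in [(470,-319,84),(470,-319,18),(430,-240,106),(506,-233,30),(346,-240,80)]:
    p=proj(f,X);print(X,p.round()); cv2.circle(im,(int(p[0]),int(p[1])),2,(255,0,255),-1)
cv2.imwrite('pics/w3.png',im)
```

```text
t 8.2 tcp [ 471.5 -320.2  195.7] yaw -0.451 w 40.0 F [ 0.8  0.6 -0.4]
(431, -240, 190) -> cm [ 5.45 -7.15  0.51]
(470, -319, 84) [250. 192.]
(470, -319, 18) [250. 174.]
(430, -240, 106) [154. 131.]
(506, -233, 30) [244.  83.]
(346, -240, 80) [ 83. 172.]
```

View pics/w3.png

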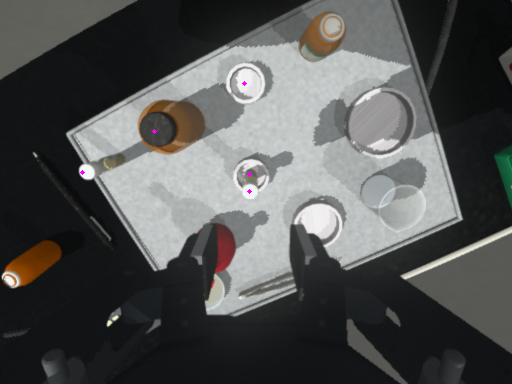

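The vial stands upright in the small holder: cap (250,190), foot (248,175). Bottle cap at (158,129). Going above the bottle with the fingers wide open.

Request:
servo_tool(
  deltas=[
    {"dx": 2,"dy": -2.5,"dz": 0,"turn": 0},
    {"dx": 4,"dy": -5,"dz": 0,"turn": 0},
    {"dx": 5.4,"dy": -7.1,"dz": 0.5,"turn": 0},
    {"dx": 5.4,"dy": -7.1,"dz": 0.5,"turn": 0},
    {"dx": 5.4,"dy": -7.1,"dz": 0.5,"turn": 0},
    {"dx": 5.4,"dy": -7.1,"dz": 0.5,"turn": 0},
  ],
  gripper=8,
)

```text
t: 8.8
tcp_pos: [429.6, -239.9, 185.1]
tool_rot: [0.847, 0.531, -0.0, 0.0]
force: [-0.5, -0.2, 0.2]
gripper_width: 79.9
grasp_force: 0.0
```

Run:
```python
from h import *
go((431.5,-240.5,62))
f=robot.grab_frame('wrist')
for l in('bottle',):
    for d in robot.cut_out(f,l): print(d['confidence'],d['point'],cv2.boundingRect(d['region'].astype('uint8')))
a=f['color'];g=cv2.cvtColor(a,7);m=(g<75).astype('uint8');m[:120]=0;m[235:]=0;m[:,:200]=0;m[:,310:]=0
n,l,st,c=cv2.connectedComponentsWithStats(m);
for i in range(1,n):
    if st[i,4]>150: print(st[i],c[i],ray(f,c[i],106))
print(proj(f,(431.5,-240.5,106)))
```

```text
t 8.8 tcp [ 429.6 -239.9  185.1] yaw -0.451 w 79.9 F [-0.5 -0.2  0.2]
(431.5, -240.5, 62) -> cm [ 0.03  0.2  12.31]
0.85 [253.0, 192.1] (228, 155, 54, 66)
[200 120  59  30 908] [219.64647577 129.51982379] [ 433.02951679 -179.58925857]
[240 183  30  14 189] [254.53968254 188.32804233] [ 436.42339211 -228.78052734]
[255.40998289 204.55049604]
```

Request:
servo_tool(
  deltas=[
    {"dx": 0.1,"dy": 0.2,"dz": 3,"turn": 0},
    {"dx": 0.1,"dy": 0.2,"dz": 6,"turn": 0},
    {"dx": 0.1,"dy": 0.2,"dz": 8.5,"turn": 0},
    {"dx": 0.1,"dy": 0.2,"dz": 10.5,"turn": 0},
    {"dx": 0.1,"dy": 0.2,"dz": 11.8,"turn": 0},
    {"dx": 0.1,"dy": 0.2,"dz": 12.2,"turn": 0},
    {"dx": 0.1,"dy": 0.2,"dz": 12.2,"turn": 0},
  ],
)

```text
t: 9.6
tcp_pos: [431.4, -239.5, 63.0]
tool_rot: [0.847, 0.531, -0.0, -0.0]
force: [-0.4, -1.0, 0.3]
gripper_width: 79.8
grasp_force: 0.0
```

Request:
servo_tool(
  deltas=[
    {"dx": 0,"dy": 0,"dz": 0,"turn": 0},
    {"dx": 0,"dy": 0,"dz": 0,"turn": 0},
    {"dx": 0,"dy": 0,"dz": 0,"turn": 0},
    {"dx": 0,"dy": 0,"dz": 0,"turn": 0},
    {"dx": 0,"dy": 0,"dz": 0,"turn": 0},
    {"dx": 0,"dy": 0,"dz": 0,"turn": 0},
    {"dx": 0,"dy": 0,"dz": 0,"turn": 0},
    {"dx": 0,"dy": 0,"dz": 0,"turn": 0},
  ],
  gripper=3,
)

```text
t: 10.4
tcp_pos: [431.9, -239.6, 64.1]
tool_rot: [0.847, 0.531, 0.0, 0.001]
force: [-1.4, -0.1, 7.0]
gripper_width: 43.2
grasp_force: 60.0
```

```bash
python3 -c "
from h import *
go((431.5,-240.5,152),(615,-326,152))"
```

```text
t 10.4 tcp [ 431.9 -239.6   64.1] yaw -0.451 w 43.2 F [-1.4 -0.1  7. ]
(431.5, -240.5, 152) -> cm [-0.1   0.02 -8.78]
(615, -326, 152) -> cm [ 0.2  20.26 -8.76]
```

Request:
servo_tool(
  deltas=[
    {"dx": 0,"dy": 0,"dz": -1,"turn": 0},
    {"dx": 0,"dy": 0,"dz": -3,"turn": 0},
    {"dx": 0,"dy": 0,"dz": -5,"turn": 0},
    {"dx": 0,"dy": 2,"dz": -5,"turn": 0},
    {"dx": 0.1,"dy": 5,"dz": -5,"turn": 0},
    {"dx": 0.1,"dy": 8,"dz": -5,"turn": 0},
    {"dx": 0.2,"dy": 11,"dz": -5,"turn": 0},
    {"dx": 0.2,"dy": 14,"dz": -5,"turn": 0},
    {"dx": 0.2,"dy": 17,"dz": -5,"turn": 0},
    {"dx": 0.2,"dy": 19,"dz": -5,"turn": 0},
    {"dx": 0.2,"dy": 20.2,"dz": -5,"turn": 0},
    {"dx": 0.2,"dy": 20.2,"dz": -5,"turn": 0},
    {"dx": 0.2,"dy": 20.2,"dz": -5,"turn": 0},
  ],
)

```text
t: 11.7
tcp_pos: [613.9, -325.4, 113.5]
tool_rot: [0.847, 0.531, -0.0, -0.0]
force: [-0.4, 0.3, -2.2]
gripper_width: 43.2
grasp_force: 61.5
```

```bash
python3 -c "
from h import *
go((615,-326,70))"
```

```text
t 11.7 tcp [ 613.9 -325.4  113.5] yaw -0.451 w 43.2 F [-0.4  0.3 -2.2]
(615, -326, 70) -> cm [-0.    0.13  4.35]
```

Request:
servo_tool(
  deltas=[
    {"dx": 0,"dy": 0.1,"dz": 1,"turn": 0},
    {"dx": 0,"dy": 0.1,"dz": 2.2,"turn": 0},
    {"dx": 0,"dy": 0.1,"dz": 3.2,"turn": 0},
    {"dx": 0,"dy": 0.1,"dz": 3.9,"turn": 0},
    {"dx": 0,"dy": 0.1,"dz": 4.3,"turn": 0},
    {"dx": 0,"dy": 0.1,"dz": 4.4,"turn": 0},
    {"dx": 0,"dy": 0.1,"dz": 4.4,"turn": 0},
  ],
)

```text
t: 12.4
tcp_pos: [615.1, -326.0, 69.4]
tool_rot: [0.847, 0.531, 0.0, 0.0]
force: [0.4, 0.1, -1.9]
gripper_width: 43.4
grasp_force: 61.5
```

Request:
servo_tool(
  deltas=[
    {"dx": 0,"dy": 0,"dz": 0.05,"turn": 0},
    {"dx": 0,"dy": 0,"dz": 0.1,"turn": 0},
    {"dx": 0,"dy": 0,"dz": 0.1,"turn": 0},
  ],
)

```text
t: 12.7
tcp_pos: [615.2, -326.1, 68.5]
tool_rot: [0.847, 0.531, 0.0, 0.0]
force: [-0.2, 0.8, -1.1]
gripper_width: 43.4
grasp_force: 61.5
```

Request:
servo_tool(
  deltas=[
    {"dx": 0,"dy": 0,"dz": 0.05,"turn": 0},
    {"dx": 0,"dy": 0,"dz": 0.08,"turn": 0},
    {"dx": 0,"dy": 0,"dz": 0.08,"turn": 0},
  ],
)

```text
t: 13.0
tcp_pos: [615.2, -326.1, 68.2]
tool_rot: [0.847, 0.531, 0.0, 0.0]
force: [-2.6, 1.1, 7.6]
gripper_width: 43.4
grasp_force: 62.1
```

Request:
servo_tool(
  deltas=[
    {"dx": 0,"dy": 0,"dz": 0,"turn": 0},
    {"dx": 0,"dy": 0,"dz": 0,"turn": 0},
    {"dx": 0,"dy": 0,"dz": 0,"turn": 0},
    {"dx": 0,"dy": 0,"dz": 0,"turn": 0},
    {"dx": 0,"dy": 0,"dz": 0,"turn": 0},
    {"dx": 0,"dy": 0,"dz": -2,"turn": 0},
    {"dx": 0,"dy": 0,"dz": -5,"turn": 0},
    {"dx": 0,"dy": 0,"dz": -9,"turn": 0},
    {"dx": 0,"dy": 0,"dz": -12,"turn": 0},
    {"dx": 0,"dy": 0,"dz": -12,"turn": 0},
    {"dx": 0,"dy": 0,"dz": -12,"turn": 0},
  ],
  gripper=6.4,
)

```text
t: 14.1
tcp_pos: [615.4, -326.2, 187.9]
tool_rot: [0.847, 0.531, 0.0, 0.001]
force: [-0.3, 0.3, -0.2]
gripper_width: 64.0
grasp_force: 0.0
```

Run:
```python
from h import *
go((582,-229,180))
f=robot.grab_frame('wrist');im=f['color'][:,:,::-1].copy()
for X in [(615,-326,110),(582,-229,84),(582,-229,14),(506,-233,30),(512,-402,30)]:
    p=proj(f,X);print(X,p.round()); cv2.circle(im,(int(p[0]),int(p[1])),2,(255,0,255),-1)
cv2.imwrite('pics/w4.png',im)
```

```text
t 14.1 tcp [ 615.4 -326.2  187.9] yaw -0.451 w 64.0 F [-0.3  0.3 -0.2]
(582, -229, 180) -> cm [ 7.29 -7.24  0.78]
(615, -326, 110) [252. 205.]
(582, -229, 84) [159. 105.]
(582, -229, 14) [181. 106.]
(506, -233, 30) [114. 144.]
(512, -402, 30) [200. 276.]
```

View pics/w4.png

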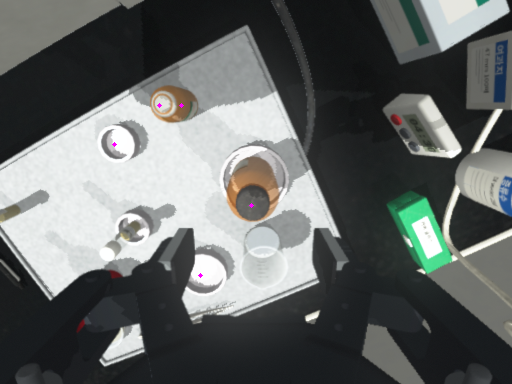

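The large bottle stands upright in the largest holder: cap (252,204), ring around its foot at (254,180). Dropper collar at (163,103). Going above the dropper.

Request:
servo_tool(
  deltas=[
    {"dx": 2,"dy": -2,"dz": 0,"turn": 0},
    {"dx": 4.5,"dy": -4.5,"dz": 0,"turn": 0},
    {"dx": 6.5,"dy": -6.2,"dz": 0.5,"turn": 0},
    {"dx": 7.3,"dy": -7.1,"dz": 0.8,"turn": 0},
    {"dx": 7.3,"dy": -7.1,"dz": 0.8,"turn": 0},
    {"dx": 7.3,"dy": -7.1,"dz": 0.8,"turn": 0},
    {"dx": 7.3,"dy": -7.1,"dz": 0.8,"turn": 0},
  ],
)

```text
t: 14.85
tcp_pos: [583.0, -230.1, 179.1]
tool_rot: [0.847, 0.531, -0.0, -0.0]
force: [-0.3, -0.5, 0.1]
gripper_width: 64.1
grasp_force: 0.0
```

Run:
```python
from h import *
f=robot.grab_frame('wrist')
go((583,-229,52))
for l in('dropper','holder_small_a'):
    for d in robot.cut_out(f,l): print(l,d['confidence'],d['point'],cv2.boundingRect(d['region'].astype('uint8')))
m=(f['color'].min(2)>150).astype('uint8');m[:150]=0;m[260:]=0;m[:,:220]=0;m[:,290:]=0
print(proj(f,(583,-229,84)),proj(f,(583,-229,14)),proj(f,(506,-233,30)))
cv2.imwrite('pics/w5.png',cv2.resize(f['color'][100:260,170:350,::-1],None,fx=3,fy=3))
```

```text
t 14.9 tcp [ 583.1 -230.1  179.1] yaw -0.452 w 64.1 F [-0.1 -0.1  0.6]
(583, -229, 52) -> cm [ 0.1  -0.05 12.71]
dropper 0.6 [256.9, 184.2] (237, 162, 35, 46)
holder_small_a 0.86 [190.5, 212.0] (170, 193, 40, 39)
holder_small_a 0.71 [206.3, 283.4] (184, 270, 34, 36)
[252.15826077 197.2066161 ] [252.45937337 176.83436628] [187.06000129 215.47966471]
```

View pics/w5.png

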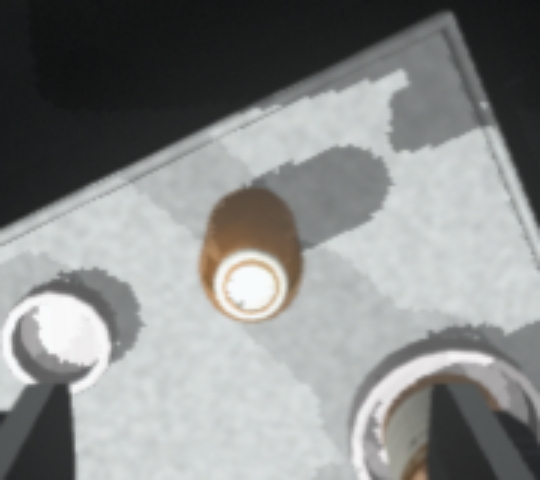

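The view shows the brown dropper, collar at (253.7,195) against the projected (252,197), so it is centred within 1–2 mm. Descending.

Request:
servo_tool(
  deltas=[
    {"dx": 0.2,"dy": 0,"dz": 3,"turn": 0},
    {"dx": 0.2,"dy": 0,"dz": 6,"turn": 0},
    {"dx": 0.2,"dy": 0,"dz": 8.5,"turn": 0},
    {"dx": 0.2,"dy": 0,"dz": 10.5,"turn": 0},
    {"dx": 0.2,"dy": 0,"dz": 12,"turn": 0},
    {"dx": 0.2,"dy": 0,"dz": 12.6,"turn": 0},
    {"dx": 0.2,"dy": 0,"dz": 12.6,"turn": 0},
  ],
)

```text
t: 15.7
tcp_pos: [583.5, -227.7, 52.9]
tool_rot: [0.847, 0.531, -0.0, -0.001]
force: [0.5, 0.4, -0.6]
gripper_width: 64.4
grasp_force: 0.0
```

Request:
servo_tool(
  deltas=[
    {"dx": 0,"dy": 0,"dz": 0,"turn": 0},
    {"dx": 0,"dy": 0,"dz": 0,"turn": 0},
    {"dx": 0,"dy": 0,"dz": 0,"turn": 0},
    {"dx": 0,"dy": 0,"dz": 0,"turn": 0},
    {"dx": 0,"dy": 0,"dz": 0,"turn": 0},
    {"dx": 0,"dy": 0,"dz": 0,"turn": 0},
    {"dx": 0,"dy": 0,"dz": 0,"turn": 0},
    {"dx": 0,"dy": 0,"dz": 0,"turn": 0},
  ],
  gripper=2,
)

```text
t: 16.5
tcp_pos: [584.4, -227.8, 54.7]
tool_rot: [0.847, 0.531, 0.0, 0.001]
force: [-1.7, 0.0, 6.3]
gripper_width: 29.2
grasp_force: 59.4
```

```bash
python3 -c "
from h import *
go((583,-229,145),(513,-402,145))"
```

```text
t 16.5 tcp [ 584.4 -227.8   54.7] yaw -0.451 w 29.2 F [-1.7  0.   6.3]
(583, -229, 145) -> cm [-0.17 -0.06 -9.03]
(513, -402, 145) -> cm [-18.79   1.18  -9.03]
```

Request:
servo_tool(
  deltas=[
    {"dx": 0,"dy": 0,"dz": -1,"turn": 0},
    {"dx": 0,"dy": 0,"dz": -3,"turn": 0},
    {"dx": 0,"dy": 0,"dz": -6,"turn": 0},
    {"dx": 0,"dy": 0,"dz": -9,"turn": 0},
    {"dx": -2,"dy": 0.1,"dz": -9,"turn": 0},
    {"dx": -5,"dy": 0.3,"dz": -9,"turn": 0},
    {"dx": -8,"dy": 0.5,"dz": -9,"turn": 0},
    {"dx": -11,"dy": 0.7,"dz": -9,"turn": 0},
    {"dx": -14,"dy": 0.9,"dz": -9,"turn": 0},
    {"dx": -16.5,"dy": 1,"dz": -9,"turn": 0},
    {"dx": -18.3,"dy": 1.2,"dz": -9,"turn": 0},
    {"dx": -18.8,"dy": 1.2,"dz": -9,"turn": 0},
    {"dx": -18.8,"dy": 1.2,"dz": -9,"turn": 0},
    {"dx": -18.8,"dy": 1.2,"dz": -9,"turn": 0},
  ],
)

```text
t: 17.9
tcp_pos: [513.2, -401.2, 143.7]
tool_rot: [0.847, 0.531, 0.0, -0.0]
force: [0.2, -0.2, -0.5]
gripper_width: 28.8
grasp_force: 59.3
```

Run:
```python
from h import *
f=robot.grab_frame('wrist')
go((513,-402,60))
for d in robot.cut_out(f,'holder_medium'): print(d['confidence'],d['point'],cv2.boundingRect(d['region'].astype('uint8')))
X=[proj(f,(512.6+28*np.cos(a),-402.4+28*np.sin(a),30)) for a in np.arange(0,6.3,.1)]
im=f['color'][:,:,::-1].copy();cv2.polylines(im,[np.int32(X)],True,(255,0,255))
cv2.imwrite('pics/w6.png',cv2.resize(im[100:270,150:360],None,fx=3,fy=3))
```

```text
t 17.9 tcp [ 513.2 -401.1  143.7] yaw -0.45 w 29.1 F [-0.5 -0.2 -1.4]
(513, -402, 60) -> cm [-0.1   0.02  8.37]
0.92 [252.7, 185.2] (223, 160, 63, 55)
```

View pics/w6.png

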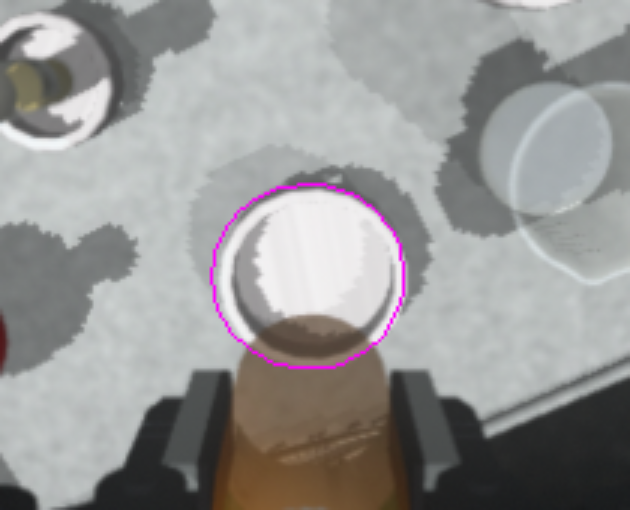

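The dropper is held upright, and the medium holder's rim matches the projected ring to about 1 px. Lowering.

Request:
servo_tool(
  deltas=[
    {"dx": 0,"dy": 0,"dz": 2,"turn": 0},
    {"dx": 0,"dy": 0,"dz": 4,"turn": 0},
    {"dx": 0,"dy": 0,"dz": 5.8,"turn": 0},
    {"dx": 0,"dy": 0,"dz": 7.2,"turn": 0},
    {"dx": 0,"dy": 0,"dz": 8,"turn": 0},
    {"dx": 0,"dy": 0,"dz": 8.3,"turn": 0},
    {"dx": 0,"dy": 0,"dz": 8.3,"turn": 0},
    {"dx": 0,"dy": 0,"dz": 8.3,"turn": 0},
  ],
)

```text
t: 18.8
tcp_pos: [513.1, -402.3, 61.3]
tool_rot: [0.847, 0.531, 0.0, 0.001]
force: [-0.0, 0.2, -0.2]
gripper_width: 29.0
grasp_force: 59.3
```

Request:
servo_tool(
  deltas=[
    {"dx": 0,"dy": 0,"dz": 0.07,"turn": 0},
    {"dx": 0,"dy": 0,"dz": 0.1,"turn": 0},
    {"dx": 0,"dy": 0,"dz": 0.1,"turn": 0},
  ],
)

```text
t: 19.1
tcp_pos: [512.8, -402.1, 59.7]
tool_rot: [0.847, 0.531, 0.0, 0.0]
force: [-0.9, -0.2, 0.2]
gripper_width: 29.0
grasp_force: 59.3
```

Request:
servo_tool(
  deltas=[
    {"dx": 0,"dy": 0,"dz": 0.05,"turn": 0},
    {"dx": 0,"dy": 0,"dz": 0.08,"turn": 0},
    {"dx": 0,"dy": 0,"dz": 0.08,"turn": 0},
  ],
)

```text
t: 19.4
tcp_pos: [512.7, -402.0, 58.7]
tool_rot: [0.847, 0.531, 0.0, 0.0]
force: [0.7, 0.6, -0.1]
gripper_width: 28.6
grasp_force: 59.4
```

Request:
servo_tool(
  deltas=[
    {"dx": 0,"dy": 0,"dz": 0.05,"turn": 0},
    {"dx": 0,"dy": 0,"dz": 0.07,"turn": 0},
    {"dx": 0,"dy": 0,"dz": 0.07,"turn": 0},
  ],
)

```text
t: 19.7
tcp_pos: [512.8, -402.0, 58.7]
tool_rot: [0.847, 0.531, 0.0, 0.0]
force: [-2.3, 2.0, 9.4]
gripper_width: 28.9
grasp_force: 60.5
```

Contact. Release and rise.

Request:
servo_tool(
  deltas=[
    {"dx": 0,"dy": 0,"dz": 0,"turn": 0},
    {"dx": 0,"dy": 0,"dz": 0,"turn": 0},
    {"dx": 0,"dy": 0,"dz": 0,"turn": 0},
    {"dx": 0,"dy": 0,"dz": 0,"turn": 0},
    {"dx": 0,"dy": 0,"dz": 0,"turn": 0},
    {"dx": 0,"dy": 0,"dz": -2,"turn": 0},
    {"dx": 0,"dy": 0,"dz": -5,"turn": 0},
    {"dx": 0,"dy": 0,"dz": -9,"turn": 0},
    {"dx": 0,"dy": 0,"dz": -13,"turn": 0},
    {"dx": 0,"dy": 0,"dz": -13,"turn": 0},
    {"dx": 0,"dy": 0,"dz": -13,"turn": 0},
  ],
  gripper=5,
)

```text
t: 20.8
tcp_pos: [513.1, -402.3, 188.8]
tool_rot: [0.847, 0.531, 0.0, 0.001]
force: [0.2, -0.6, -0.7]
gripper_width: 49.9
grasp_force: 0.0
```

Run:
```python
from h import *
go((346.5,-240.5,190))
f=robot.grab_frame('wrist')
for d in robot.cut_out(f,'dropper'): print(d['confidence'],d['point'],cv2.boundingRect(d['region'].astype('uint8')))
print(proj(f,(512.7,-402,88)),proj(f,(512.7,-402,18)))
```

```text
t 20.8 tcp [ 513.1 -402.3  188.8] yaw -0.451 w 49.9 F [ 0.2 -0.6 -0.7]
(346.5, -240.5, 190) -> cm [  7.3  -22.05  -0.17]
0.76 [253.3, 186.6] (236, 164, 34, 44)
0.69 [323.0, 54.1] (290, 17, 73, 71)
0.15 [256.4, 162.9] (227, 152, 53, 44)
[251.88951919 196.04932982] [252.10003677 176.31037221]
```

Request:
servo_tool(
  deltas=[
    {"dx": 1,"dy": -3,"dz": 0,"turn": 0},
    {"dx": 2,"dy": -7,"dz": 0,"turn": 0},
    {"dx": 3.5,"dy": -11,"dz": 0,"turn": 0},
    {"dx": 5,"dy": -15,"dz": 0,"turn": 0},
    {"dx": 6.3,"dy": -19,"dz": 0,"turn": 0},
    {"dx": 7.1,"dy": -21.2,"dz": 0.4,"turn": 0},
    {"dx": 7.3,"dy": -22,"dz": 0.8,"turn": 0},
    {"dx": 7.3,"dy": -22,"dz": 0.8,"turn": 0},
    {"dx": 7.3,"dy": -22,"dz": 0.8,"turn": 0},
  ],
)

```text
t: 21.8
tcp_pos: [347.1, -241.0, 179.8]
tool_rot: [0.847, 0.531, -0.0, -0.0]
force: [0.9, -0.1, -0.1]
gripper_width: 49.7
grasp_force: 0.0
```

Run:
```python
from h import *
f=robot.grab_frame('wrist')
go((346.5,-240.5,55))
for d in robot.cut_out(f,'vial_a'): print(d['confidence'],d['point'],cv2.boundingRect(d['region'].astype('uint8')))
print(proj(f,(346.5,-240.5,80)),proj(f,(346.5,-240.5,14)))
cv2.imwrite('pics/w7.png',cv2.resize(f['color'][70:260,150:360,::-1],None,fx=3,fy=3))
```

```text
t 21.9 tcp [ 347.3 -241.1  179.8] yaw -0.451 w 49.4 F [ 0.5 -0.1  0.1]
(346.5, -240.5, 55) -> cm [ 0.02 -0.1  12.48]
0.96 [255.4, 189.4] (246, 170, 17, 34)
0.87 [407.6, 206.6] (382, 188, 50, 36)
[251.82398413 196.37641429] [252.16290894 177.41151488]
```

View pics/w7.png

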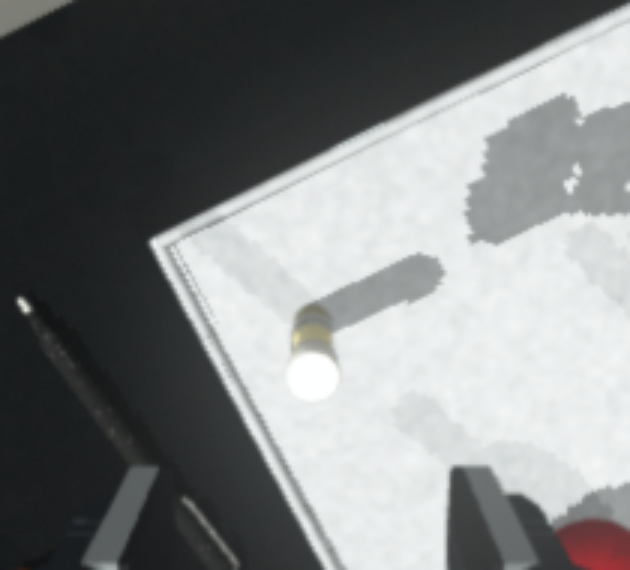

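The view shows the vial cap at (254,195) against the projected (252,196), so I correct about 1.5 mm and descend.

Request:
servo_tool(
  deltas=[
    {"dx": 0.1,"dy": 0.05,"dz": 3,"turn": 0},
    {"dx": 0.1,"dy": 0.05,"dz": 6,"turn": 0},
    {"dx": 0.1,"dy": 0.05,"dz": 8.5,"turn": 0},
    {"dx": 0.1,"dy": 0.05,"dz": 10.5,"turn": 0},
    {"dx": 0.1,"dy": 0.05,"dz": 12,"turn": 0},
    {"dx": 0.1,"dy": 0.05,"dz": 12.4,"turn": 0},
    {"dx": 0.1,"dy": 0.05,"dz": 12.4,"turn": 0},
  ],
)

```text
t: 22.6
tcp_pos: [347.6, -239.9, 55.7]
tool_rot: [0.847, 0.531, -0.0, -0.0]
force: [0.3, 0.3, 1.2]
gripper_width: 50.3
grasp_force: 0.0
```

Request:
servo_tool(
  deltas=[
    {"dx": 0,"dy": 0,"dz": 0,"turn": 0},
    {"dx": 0,"dy": 0,"dz": 0,"turn": 0},
    {"dx": 0,"dy": 0,"dz": 0,"turn": 0},
    {"dx": 0,"dy": 0,"dz": 0,"turn": 0},
    {"dx": 0,"dy": 0,"dz": 0,"turn": 0},
    {"dx": 0,"dy": 0,"dz": 0,"turn": 0},
    {"dx": 0,"dy": 0,"dz": 0,"turn": 0},
    {"dx": 0,"dy": 0,"dz": 0,"turn": 0},
  ],
  gripper=0.5,
)

```text
t: 23.4
tcp_pos: [347.9, -240.1, 56.8]
tool_rot: [0.847, 0.531, 0.0, 0.001]
force: [-1.5, -0.4, 5.5]
gripper_width: 12.8
grasp_force: 58.3
```

```bash
python3 -c "
from h import *
go((347,-240,100),(508,-232,100))"
```

```text
t 23.4 tcp [ 347.9 -240.1   56.8] yaw -0.451 w 12.8 F [-1.5 -0.4  5.5]
(347, -240, 100) -> cm [-0.03 -0.08 -4.32]
(508, -232, 100) -> cm [ 7.7  14.06 -4.31]
```

Request:
servo_tool(
  deltas=[
    {"dx": 0,"dy": 0,"dz": -1,"turn": 0},
    {"dx": 0,"dy": 0,"dz": -2.5,"turn": 0},
    {"dx": 0,"dy": 0,"dz": -4,"turn": 0},
    {"dx": 1,"dy": 2,"dz": -4,"turn": 0},
    {"dx": 2.5,"dy": 4.6,"dz": -4,"turn": 0},
    {"dx": 4,"dy": 7.3,"dz": -4,"turn": 0},
    {"dx": 5.5,"dy": 10,"dz": -4,"turn": 0},
    {"dx": 6.8,"dy": 12.5,"dz": -4,"turn": 0},
    {"dx": 7.6,"dy": 13.8,"dz": -4,"turn": 0},
    {"dx": 7.7,"dy": 14,"dz": -4,"turn": 0},
    {"dx": 7.7,"dy": 14,"dz": -4,"turn": 0},
    {"dx": 7.7,"dy": 14,"dz": -4,"turn": 0},
  ],
)

```text
t: 24.6
tcp_pos: [506.2, -231.5, 96.3]
tool_rot: [0.847, 0.531, -0.0, -0.0]
force: [0.5, 0.5, -0.4]
gripper_width: 12.8
grasp_force: 58.4
```

Run:
```python
from h import *
f=robot.grab_frame('wrist')
go((508,-232,62))
X=[proj(f,(508+19.5*np.cos(a),-232+19.5*np.sin(a),30)) for a in np.arange(0,6.3,.1)]
im=f['color'][:,:,::-1].copy();cv2.polylines(im,[np.int32(X)],True,(255,0,255))
cv2.imwrite('pics/w8.png',cv2.resize(im[130:290,160:360],None,fx=3,fy=3))
```

```text
t 24.6 tcp [ 506.2 -231.6   96.3] yaw -0.451 w 13.1 F [ 0.9 -0.1  0.5]
(508, -232, 62) -> cm [0.04 0.18 3.43]
```

View pics/w8.png

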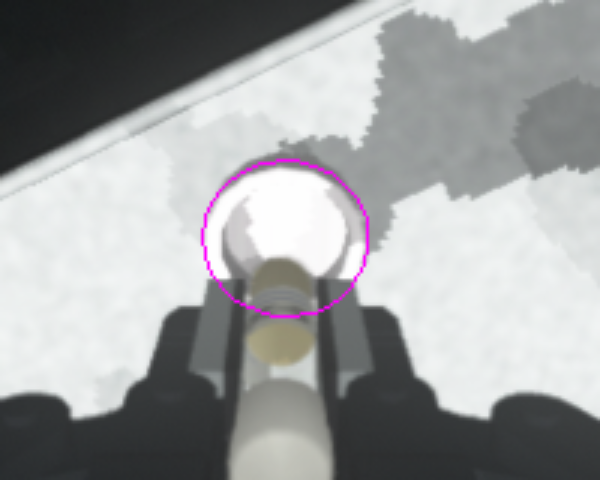

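The vial is held upright and the small holder's rim matches the projected ring. Lowering.

Request:
servo_tool(
  deltas=[
    {"dx": 0,"dy": 0.1,"dz": 0,"turn": 0},
    {"dx": 0,"dy": 0.15,"dz": 1,"turn": 0},
    {"dx": 0,"dy": 0.15,"dz": 2,"turn": 0},
    {"dx": 0,"dy": 0.15,"dz": 2.8,"turn": 0},
    {"dx": 0,"dy": 0.15,"dz": 3.3,"turn": 0},
    {"dx": 0,"dy": 0.15,"dz": 3.4,"turn": 0},
    {"dx": 0,"dy": 0.15,"dz": 3.4,"turn": 0},
  ],
)

```text
t: 25.35
tcp_pos: [508.2, -232.0, 61.8]
tool_rot: [0.847, 0.531, -0.0, -0.0]
force: [-0.3, 0.1, 0.2]
gripper_width: 13.2
grasp_force: 58.4
```

Request:
servo_tool(
  deltas=[
    {"dx": 0,"dy": 0,"dz": 0.05,"turn": 0},
    {"dx": 0,"dy": 0,"dz": 0.1,"turn": 0},
    {"dx": 0,"dy": 0,"dz": 0.1,"turn": 0},
  ],
)

```text
t: 25.65
tcp_pos: [508.4, -232.1, 61.2]
tool_rot: [0.847, 0.531, 0.0, 0.0]
force: [-1.0, -0.3, -0.1]
gripper_width: 13.3
grasp_force: 58.4
```

Request:
servo_tool(
  deltas=[
    {"dx": 0,"dy": 0,"dz": 0.05,"turn": 0},
    {"dx": 0,"dy": 0,"dz": 0.06,"turn": 0},
    {"dx": 0,"dy": 0,"dz": 0.06,"turn": 0},
  ],
)

```text
t: 25.95
tcp_pos: [508.4, -232.2, 60.8]
tool_rot: [0.847, 0.531, 0.0, 0.0]
force: [-0.7, 1.2, 5.2]
gripper_width: 13.4
grasp_force: 58.9
```

Contact. Release and rise.

Request:
servo_tool(
  deltas=[
    {"dx": 0,"dy": 0,"dz": 0,"turn": 0},
    {"dx": 0,"dy": 0,"dz": 0,"turn": 0},
    {"dx": 0,"dy": 0,"dz": 0,"turn": 0},
    {"dx": 0,"dy": 0,"dz": 0,"turn": 0},
    {"dx": 0,"dy": 0,"dz": 0,"turn": 0},
    {"dx": 0,"dy": 0,"dz": 0,"turn": 0},
    {"dx": 0,"dy": 0,"dz": -2,"turn": 0},
    {"dx": 0,"dy": 0,"dz": -5,"turn": 0},
    {"dx": 0,"dy": 0,"dz": -9,"turn": 0},
    {"dx": 0,"dy": 0,"dz": -13,"turn": 0},
    {"dx": 0,"dy": 0,"dz": -15,"turn": 0},
    {"dx": 0,"dy": 0,"dz": -15,"turn": 0},
    {"dx": 0,"dy": 0,"dz": -15,"turn": 0},
  ],
  gripper=4,
)

```text
t: 27.25
tcp_pos: [508.4, -232.1, 210.3]
tool_rot: [0.847, 0.531, 0.0, 0.0]
force: [-0.0, 0.4, -0.4]
gripper_width: 40.3
grasp_force: 0.0
```

Run:
```python
from h import *
go()
f=robot.grab_frame('wrist');g=robot.grab_frame('side')
cv2.imwrite('pics/end.png',np.hstack([cv2.resize(f['color'][20:320,100:500],(400,300)),cv2.resize(g['color'][115:265,110:310],(400,300))])[:,:,::-1])
```

```text
t 27.2 tcp [ 508.4 -232.1  210.3] yaw -0.451 w 40.3 F [-0.   0.4 -0.4]
```

View pics/end.png

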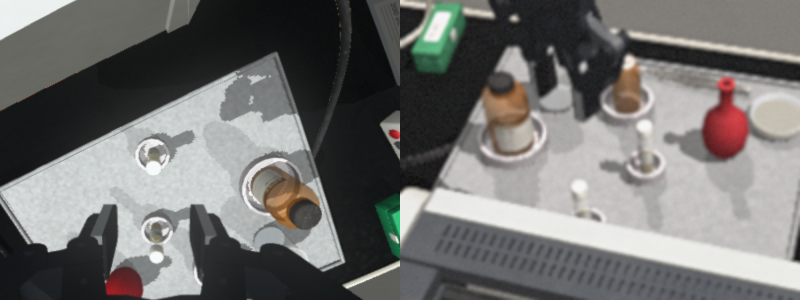

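All four containers stand upright in their holders: bottle (512,120), dropper (627,90), vials (645,150) and (585,205) in the side half. The gripper is clear of everything.

```bash
python3 -c "
from cell import robot
print(robot.hand_in())"
```

```text
the job is handed in; nothing more can be done
None
```

The bottle, dropper and both vials stand upright in their holders, the beaker was never touched, and the job is handed in after about 27 s of robot time; no verdict came back.

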